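Set the boom tube of a bench stand to its marked depth

ROBOT

A 7-joint arm with a two-finger parallel gripper is mounted at the origin on a cart in front of the work surface, level with it; the furniture and walls round the work are solid. World frame = base frame: x ahead of the robot, y to its left, z up, the work surface at z = 0. Lengths are in m, angles in rad, forces in N, time in s.
With the tool pointing down it reaches from about 0.4 to 0.85 m from the base axis. Payload 4.5 kg.
Tool frame: the origin (TCP) lies at the very end of the fingers, on their centre line; the grasp point (between the pads) lies 19 mm behind it; z points along the fingers, y is the line along which they close (so a half turn about z gives the same grasp; the last joint's range is limited). The gripper opens to 85 mm and grips with 20 to 120 N. Pads are 22 mm wide; open, the fingers measure 114 mm over their backs; the gripper's body (76 mm by 85 mm) begins 54 mm behind the grasp point. The pads swing forward as they close: fully open they stand 13 mm farther back than shut.
Start: joints at [-1.165, 0.689, -0.195, 1.565, 0.157, 0.902, -0.215], TCP at [0.227, 0.582, 0.231] pointing down, gripper open.
Joint ranges: [-3.01, 3.01], [-0.46, 2.08], [-1.47, 1.51], [0.13, 2.56], [-1, 4.14], [0.04, 2.09], [-2.66, 2.66]. Speed limits (rad/s): [2.57, 2.57, 3.14, 3.14, 3.14, 3.14, 3.14].

INTERFACE

Orientations are given as a 3x3 rotation matrix whose columns are the frame's x, y, z axes.
In Python, from station import robot gives the robot as it stands. The module is installed in compiled form; this text tells all that it offers.
- The arm moves only by the shell command python3 -m handwheel 'ROWS' [OPENING] [FORCE]. ROWS is JSON, a list of rows, each a list of 2 entries, a list of its own where there are three numbers: the shift along the world's x, y, z in m, then the turn about the world's z in rad. In form: [[[x, y, z], twist], ...]. A call has exactly 5 rows; each row is the pose to reach, as a shift and turn from the pose commanded when the call began; what a row does not reach only later rows make up. A row lasts 1/10 s, in which the tool goes at most 50 mm and 8.59 degrees, less where a joint would pass 70% of its speed; a pose out of reach is approached as far as the arm can. A call with a gripper value outside its range is refused whole. OPENING is the opening, from -1 (shut) to 1 (fully open), set as the call begins (- or left out, the last holds). The fingers move at their own pace and stop on an object; FORCE is the grip in N (left out, the last holds). Time passes only in rows, so rows that repeat a pose let the fingers close, or fill a call up. It gives the time, the measured TCP pose, the force, the opening and the grip force at its end, in the units of the state.
- robot.read_state(): the state, without advancing time (a new reading comes with each control period).
- robot.grab_frame(name): name is "side" or "top"; returns a dict with "frame" (384x512x3 uint8, red, green, blue), "fx", "fy", "cx", "cy" (pixels), "k1" (the pictures are not rectified: a ray, as slopes to the right and down, at radius r is drawn at 1 + k1 r^2 times it, then the intrinsics apply), "T" (4x4, takes a point from camera to world coordinates). Camera axes: x right, y down, z forward; pixel columns grow to the right and rows downward; lengths in m; the calibration is good to about 2 mm. A picture is of the moment at which its call begins. There is no depth.
- robot.hand_in(): hands the job in; it is judged then, once.
The state is a dict: "time_s": time; "joint_positions": joint angles; "joint_velocities": joint speeds; "tau": joint torques, N m; "eef_pos": TCP position; "ee_rot": TCP orientation; "ft_force": force on the tool from outside, world axes, zero at the start; "torque": the same for the moment, N m; "finger_gap": finger opening in m; "grip_force": force on a finger pad.
Only numpy, scipy, OpenCV 4.12 (cv2) and the standard library are available. Lean on these libraries where they do the work, as an engineer would, in place of code of your own. Each camera call takes 0.05 s, during which the arm holds its last target. There are 200 camera calls.

TASK

Draw the steel boom tube out of its grey holster, lay it down in the V-rest and let go, then take it again near its black plugged end and slide its open end into the clamp sleeve of the boom stand until the black ring mark on the tube is level with the sleeve's mouth. Leave the tube there, and do not disturb the flux tin, the tape roll or the black brick.

Things in the scene. Friction and masses are not known exactly. Their poses are not given: they have to be found in the camera images.
- tube: Boom tube: plain steel, 24 mm outside diameter, 180 mm long, about 140 g. Origin on its axis at mid-length; own x axis along the tube to the open end (x = +90 mm, rim rounded 1.5 mm); the other end (x = -90 mm) has a domed black plug, no wider. Any roll about its axis. It starts in the holster, about 70 mm of the open end sticking out, axis level, 45 mm above the table.
- tube_mark (a point): Centre (on the tube's axis) of the 4 mm wide flat black ring mark round the tube, 80 mm from the open end, 10 mm from mid-length (at x = +10 mm in the tube's frame). Axes as the tube's.
- holster: Fixed grey plastic storage holster: a horizontal pipe 40 mm outside, 32 mm inside diameter, 130 mm long, open at both ends, on a foot plate 130 x 80 x 10 mm. Origin on the table below the mouth; its x axis points from the mouth into the pipe, so the tube is drawn out along -x.
- holster_mouth (a point): Centre of the holster's mouth on the pipe's axis, 49 mm above the table. x axis into the pipe. The tube lies on the pipe's bottom, its axis 4 mm below this axis.
- rest: Fixed aluminium V-rest: foot plate 100 x 70 x 8 mm and two uprights 10 mm thick with 90 degree V notches open to the top, 28 mm either side of the rest's centre along the notches (free for fingers beyond 35 mm from it). Notch tops 49 mm above the table. Origin on the table, 80 mm from the plate's centre; x axis along the notches (roughly across the table); the rest's centre lies at y = +80 mm.
- rest_center (a point): Axis of a 24 mm tube lying in both notches, midway between the two uprights, 45 mm above the table. x axis along the notches. A tube laid with its middle here sticks out 90 mm either way.
- stand: Fixed boom stand: dark steel foot plate 130 x 100 x 12 mm with a horizontal aluminium clamp sleeve 37 mm outside (41 mm at the mouth), 100 mm long, open at both ends, thumb screw on its side (not used). Bore 26.4 mm, flared over the first 5 mm to 30.4 mm. No stop in the bore: the tube would go right through. Origin on the mat (2 mm thick) below the sleeve's mouth.
- sleeve_mouth (a point): Centre of the sleeve's mouth (front face), on the bore's axis, 50 mm above the mat it stands on, 52 mm above the table. x axis points into the bore; the tube is pushed along +x.
- flux_tin: Bystander: round tin 50 mm across, 18 mm high, orange lid, loose. Leave alone.
- tape: Bystander: flat tape roll 61 mm across, 12 mm high, loose. Leave alone.
- battery_brick: Bystander: black brick-shaped power pack 42 x 74 x 30 mm, loose. Leave alone.
- shoe (a joint): Sprung rubber friction shoe in the bottom of the bore, 45 mm behind the mouth: how far it is pressed down (m); 0 while the bore is empty, when it stands 3.5 mm up into the bore; about 1 mm (up to 2.5) once the tube rides on it. From there on the tube takes a few newtons to push, and stays where it is left.
There are look-alikes about, which are no part of the job. Leave any yellow look-alike of the rest alone.

How it is judged:
On the way:
1. the tube lies in the V-rest, let go (distance between tube and rest_center below 0.03 m and z of tube in the frame of rest_center below 0.006 m and contact force between tube and rest above 0.3 N and contact force between the fingers and tube below 0.1 N and angle between the x axis of tube and the x axis of rest, either way round below 0.08 rad), for 0.2 s.
At the end, for the whole second after the job is handed in: The tube is in the sleeve, open end first, ring mark within 4 mm of the plane of the mouth and 5 mm of the bore axis, in line within 0.08 rad, released, at rest; the tube was laid in the V-rest and let go on the way; no bystander moved over 30 mm (x of tube_mark in the frame of sleeve_mouth between -0.004 and 0.004 m and y of tube_mark in the frame of sleeve_mouth between -0.005 and 0.005 m and z of tube_mark in the frame of sleeve_mouth between -0.005 and 0.005 m and x of tube in the frame of sleeve_mouth below 0 m and angle between the x axis of tube and the x axis of stand, either way round below 0.08 rad and linear speed of tube below 0.01 m/s); the robot touches nothing.
It fails at once if a bystander (flux tin, tape roll, black brick) is pushed away by more than 30 mm (distance of any of flux_tin, tape, battery_brick from where it was at the start of the episode above 0.03 m).
It also fails if it takes over 72 s, if anything falls off the work surface, if the arm or the gripper's body presses on something with over 40 N, if the wrist force passes 120 N, or if a joint passes its speed limit or range.

## Working session

There is one attempt and no reset: what is moved stays moved. The work goes in short steps, Python scripts to look and compute and a shell command to move; the robot and the scene stay as the last step left them, time stands still between calls to the robot, and variables do not carry over. Pictures are saved under pics/ and viewed, at most 13 in all, crops included, and the job is handed in when it is done.

```bash
mkdir -p pics
cat > h.py <<'E'
import numpy as np, cv2
from station import robot
def grab(name):
    f=robot.grab_frame(name); return f
def save(f,fn,crop=None,s=1):
    im=f["frame"][:,:,::-1]
    if crop: x0,y0,x1,y1=crop; im=im[y0:y1,x0:x1]
    cv2.imwrite('pics/'+fn,cv2.resize(im,None,fx=s,fy=s,interpolation=cv2.INTER_CUBIC))
def und(f,uv):
    K=np.array([[f["fx"],0,f["cx"]],[0,f["fy"],f["cy"]],[0,0,1.]])
    return cv2.undistortPoints(np.array(uv,float).reshape(-1,1,2),K,np.array([f["k1"],0,0,0,0.])).reshape(-1,2)
def pix(f,uv,z):
    "pixels -> world points on plane z"
    T=np.array(f["T"]); n=und(f,uv); d=np.c_[n,np.ones(len(n))]@T[:3,:3].T; o=T[:3,3]
    z=np.broadcast_to(z,len(n))
    return o+d*((z-o[2])/d[:,2])[:,None]
def proj(f,P):
    T=np.array(f["T"]); P=np.atleast_2d(np.array(P,float)); c=(P-T[:3,3])@T[:3,:3]; n=c[:,:2]/c[:,2:]
    r2=(n**2).sum(1,keepdims=True); n=n*(1+f["k1"]*r2)
    return n*[f["fx"],f["fy"]]+[f["cx"],f["cy"]]
E
python3 - <<'E'
from h import *
for n in("top","side"):
    f=grab(n); save(f,n+"0.png",s=1.5); np.save(n+"0.npy",f,allow_pickle=True)
    print(n,f["fx"],f["cx"],f["cy"],f["k1"],np.round(f["T"],3).tolist())
s=robot.read_state(); print({k:np.round(v,3).tolist() for k,v in s.items()})
E
```

```text
top 431.1402354565204 257.37055980949947 188.9037454252093 -0.017785716147009616 [[0.009, -0.983, 0.182, 0.296], [-1.0, -0.012, -0.012, -0.11], [0.014, -0.182, -0.983, 1.357], [0.0, 0.0, 0.0, 1.0]]
side 439.9746534006181 256.5653938606918 193.4309583583623 -0.057290265663779046 [[-0.86, -0.221, 0.46, -0.127], [-0.51, 0.352, -0.785, 0.978], [0.011, -0.91, -0.416, 0.646], [0.0, 0.0, 0.0, 1.0]]
{'time_s': 0.1, 'joint_positions': [-1.165, 0.69, -0.195, 1.566, 0.157, 0.903, -0.215], 'joint_velocities': [0.001, -0.0, 0.0, -0.002, -0.0, -0.001, -0.0], 'tau': [-0.004, -54.059, -1.272, -15.898, 0.009, 0.004, -0.0], 'eef_pos': [0.227, 0.582, 0.231], 'ee_rot': [[-0.932, 0.363, -0.0], [0.363, 0.932, -0.002], [-0.0, -0.002, -1.0]], 'ft_force': [0.607, 0.754, 0.518], 'torque': [-0.018, -0.023, 0.017], 'grip_force': 0.0, 'finger_gap': 0.086}
```

View pics/top0.png

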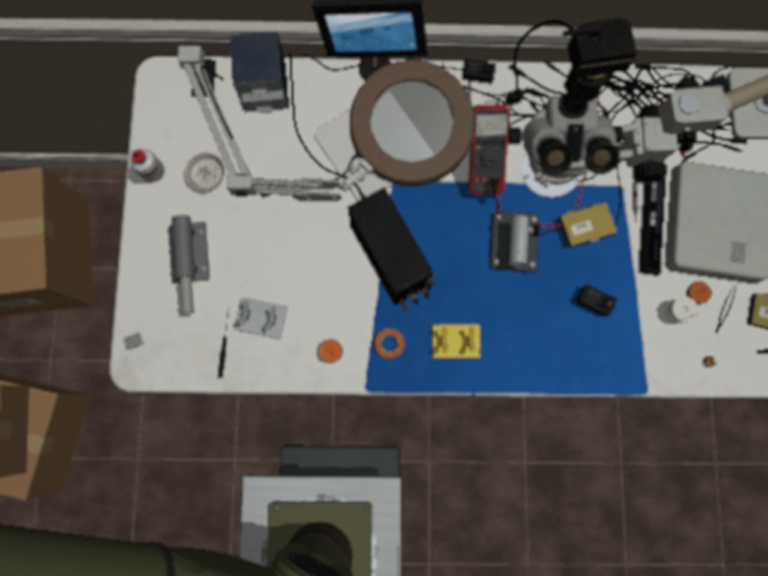

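View pics/side0.png

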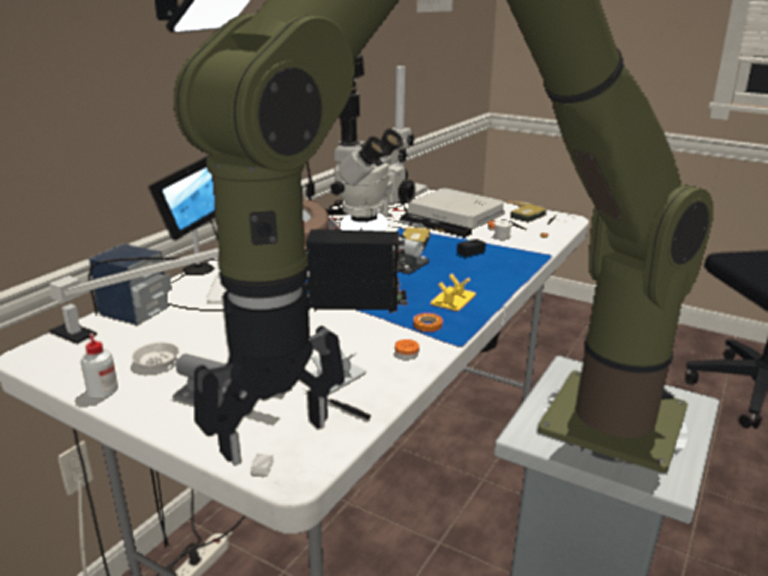

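The top view (at 1.5x) shows these candidates:
- **Tube:** it sticks out of the grey holster at (185,295). The loose pen at (222,345) and the black bar at (650,215) could be confused with it.
- **Rest:** the aluminium one is at (262,317). The yellow look-alike is at (456,341).
- **Stand:** it is at (515,240). The yellow box at (588,225) is not the stand.
- **Bystanders:** the tin is at (330,350), the tape at (390,343) and the brick at (597,300).

I choose the grey holster, the aluminium rest and the dark-plated stand, and I'll check them in one close composite crop.

Run:
```python
from h import *
f=np.load("top0.npy",allow_pickle=True).item()
def c(x,y,w,h,s): return cv2.resize(f["frame"][y:y+h,x:x+w,::-1],None,fx=s,fy=s,interpolation=cv2.INTER_CUBIC)
# A holster+rest: origin(105,135) 95x100 x4 ; B stand origin (320,130) 50x60 x8
A=c(105,135,95,100,4.2);B=c(320,130,48,60,8)
H=np.zeros((600,800,3),np.uint8); H[:420,:399]=A; H[:480,410:410+384]=B
cv2.imwrite('pics/crop1.png',H)
```

```text
(no output)
```

View pics/crop1.png

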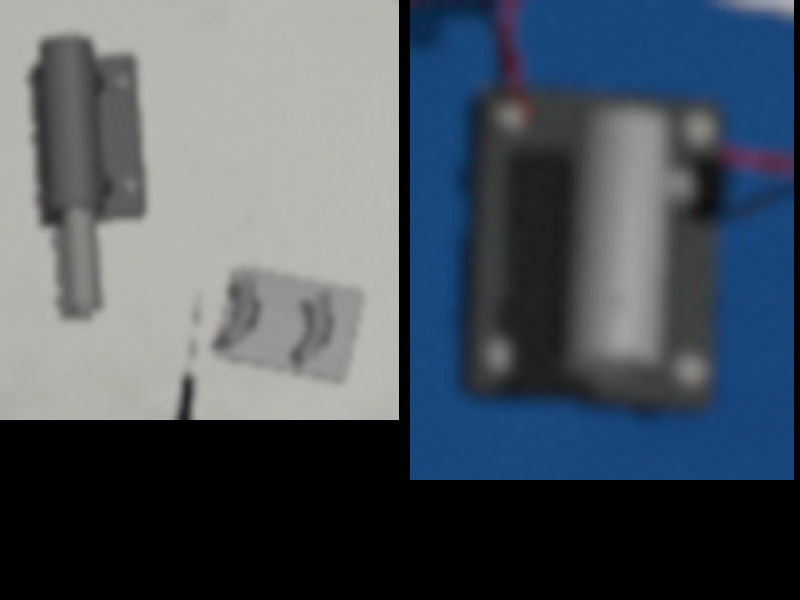

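The crop confirms the choice. The tube's open end is at about (80,312) in the left panel, and it leaves the holster at (77,210). The grey rest's uprights are at (240,318) and (318,330). The stand's wide mouth is at the bottom, (617,365) in the right panel, and faces the robot. Next I'll measure sub-pixel edges.

```bash
cat > edges.py <<'E'
from h import *
f=np.load("top0.npy",allow_pickle=True).item()
g=cv2.GaussianBlur(f["frame"],(0,0),0.7).astype(float)
def edge(im,p,q,pol=0):
    "strongest gradient between p and q, subpixel"
    p=np.array(p,float);q=np.array(q,float);n=int(np.linalg.norm(q-p)*8)+1
    t=np.linspace(0,1,n)[:,None];P=(p+(q-p)*t).astype(np.float32)
    v=cv2.remap(im.astype(np.float32),P[None,:,0],P[None,:,1],cv2.INTER_LINEAR)[0]
    d=np.abs(np.gradient(v,axis=0)).sum(1); i=d.argmax()
    k=np.arange(max(0,i-8),min(n,i+9)); w=d[k]
    return (P[k]*w[:,None]).sum(0)/w.sum()
E
python3 - <<'E'
from edges import *
print("tube rows")
for r in range(186,208,3):
    L=edge(g,(115,r),(121.5,r));R=edge(g,(125.5,r),(133,r)); c=(L+R)/2
    print(r,L.round(1)[0],R.round(1)[0],pix(f,[c],.045)[0].round(4), pix(f,[L,R],.045)[:,1].round(4))
print("tip",edge(g,(124,203),(124,214)), pix(f,[edge(g,(124,203),(124,214))],.045))
print("holster")
for r in range(148,184,5):
    L=edge(g,(109,r),(119,r));R=edge(g,(124,r),(134,r)); c=(L+R)/2
    print(r,L.round(1)[0],R.round(1)[0],pix(f,[c],.049)[0].round(4))
print("stand")
for r in range(143,179,2):
    L=edge(g,(337,r),(346,r));R=edge(g,(349,r),(356,r)); c=(L+R)/2
    print(r,L.round(1)[0],R.round(1)[0],pix(f,[c],.052)[0].round(4),(-np.diff(pix(f,[L,R],.052)[:,1])).round(4))
for u in (343,346,349): print("mouth end",g[168:184,u].mean(1).round(0))
# stand plate corners (crop px -> full)
B=lambda l:[(320+(x-410)/8,130+y/8) for x,y in l]
A=lambda l:[(105+x/4.2,135+y/4.2) for x,y in l]
print("plate",pix(f,B([(480,92),(722,105),(712,410),(465,395)]),.014).round(3))
print("screws",pix(f,B([(510,116),(700,128),(690,368),(497,355)]),.014).round(3))
print("rest plate",pix(f,A([(236,267),(365,292),(343,382),(214,352)]),.008).round(4))
E
```

```text
tube rows
186 115.5 126.3 [0.5434 0.296  0.045 ] [0.3126 0.2793]
189 117.1 127.3 [0.534  0.2912 0.045 ] [0.3069 0.2754]
192 116.3 127.4 [0.5246 0.2917 0.045 ] [0.3089 0.2746]
195 117.2 128.2 [0.5152 0.2885 0.045 ] [0.3053 0.2717]
198 117.3 128.2 [0.5059 0.2877 0.045 ] [0.3045 0.271 ]
201 117.3 128.3 [0.4966 0.287  0.045 ] [0.3039 0.2702]
204 118.2 128.3 [0.4873 0.2849 0.045 ] [0.3005 0.2693]
207 118.1 129.1 [0.478  0.2833 0.045 ] [0.3001 0.2665]
tip [124.      210.25645] [[0.46797924 0.2814027  0.045     ]]
holster
148 113.3 127.1 [0.6638 0.3051 0.049 ]
153 111.2 129.2 [0.6476 0.304  0.049 ]
158 112.1 128.3 [0.6315 0.3028 0.049 ]
163 112.2 128.3 [0.6154 0.3016 0.049 ]
168 112.2 128.5 [0.5995 0.3003 0.049 ]
173 113.1 129.2 [0.5836 0.2967 0.049 ]
178 113.2 131.2 [0.5678 0.2924 0.049 ]
183 113.2 129.4 [0.5521 0.2941 0.049 ]
stand
143 342.2 350.2 [ 0.6885 -0.4048  0.052 ] [0.0254]
145 342.2 351.1 [ 0.682 -0.406  0.052] [0.0283]
147 342.1 351.2 [ 0.6755 -0.4058  0.052 ] [0.0285]
149 341.2 351.2 [ 0.6689 -0.4041  0.052 ] [0.0317]
151 340.2 354.2 [ 0.6625 -0.4072  0.052 ] [0.0442]
153 340.2
[... 547 characters left out ...]
344]
175 339.1 353.0 [ 0.5852 -0.4014  0.052 ] [0.0435]
177 341.2 353.1 [ 0.5789 -0.4044  0.052 ] [0.0371]
mouth end [119. 120. 121. 122. 121. 115. 103.  88.  76.  65.  55.  49.  52.  60.
  69.  73.]
mouth end [150. 154. 157. 158. 155. 144. 123.  98.  81.  71.  64.  57.  55.  60.
  68.  72.]
mouth end [142. 142. 141. 140. 138. 132. 118.  95.  75.  66.  63.  57.  51.  51.
  59.  67.]
plate [[ 0.704 -0.357  0.014]
 [ 0.7   -0.455  0.014]
 [ 0.574 -0.447  0.014]
 [ 0.579 -0.348  0.014]]
screws [[ 0.694 -0.369  0.014]
 [ 0.69  -0.446  0.014]
 [ 0.591 -0.438  0.014]
 [ 0.595 -0.361  0.014]]
rest plate [[0.5114 0.1774 0.008 ]
 [0.4935 0.0797 0.008 ]
 [0.4257 0.0936 0.008 ]
 [0.447  0.1906 0.008 ]]
```

```bash
cat > fit.py <<'E'
from edges import *
from scipy.optimize import minimize
def gradmag(f):
    im=cv2.GaussianBlur(f["frame"],(0,0),0.8).astype(np.float32)
    return np.sqrt(sum(cv2.Sobel(im,cv2.CV_32F,1,0)[...,i]**2+cv2.Sobel(im,cv2.CV_32F,0,1)[...,i]**2 for i in range(3)))
def cyl(f,o,a,r,s0,s1,n=40):
    s=np.linspace(s0,s1,n)[:,None];P=o+s*a;v=P-np.array(f["T"])[:3,3]
    c=np.cross(a,v);c/=np.linalg.norm(c,axis=1,keepdims=True)
    return np.r_[P+r*c,P-r*c]
def arc(o,a,r,s,h=1.2,n=20):
    b=np.cross([0,0,1.],a);t=np.linspace(-h,h,n)[:,None]
    return o+s*a+r*(np.cos(t)*np.array([0,0,1.])+np.sin(t)*b)
def line(p,q,n=40): t=np.linspace(0,1,n)[:,None]; return p+(q-p)*t
def rect(c,a,L,W,z,n=40):
    b=np.cross([0,0,1.],a);k=[c+sx*L/2*a+sy*W/2*b for sx,sy in((1,1),(1,-1),(-1,-1),(-1,1))]
    k=[np.array([*p[:2],z]) for p in k];return np.vstack([line(k[i],k[(i+1)%4],n) for i in range(4)])
def ax(y): return np.array([np.cos(y),np.sin(y),0])
def score(G,f,P):
    u=proj(f,P).astype(np.float32); return cv2.remap(G,u[None,:,0],u[None,:,1],cv2.INTER_LINEAR).mean()
def fit(G,f,model,x0,step):
    best=None
    rng=np.random.default_rng(0)
    for i in range(25):
        s=np.array(x0)+(rng.uniform(-1,1,len(x0))*step if i else 0)
        sim=np.vstack([s]+[s+np.eye(len(s))[k]*step[k]*.5 for k in range(len(s))])
        r=minimize(lambda x:-sum(score(G,f,P) for P in model(x)),s,method="Nelder-Mead",options=dict(initial_simplex=sim,xatol=1e-5,fatol=1e-3))
        if best is None or r.fun<best.fun: best=r
    return best
E
cat > run.py <<'E'
from fit import *
G=gradmag(f); step=[.01,.01,.05]
V=lambda x,z:np.array([x[0],x[1],z])
tube=lambda x:[cyl(f,V(x,.045),ax(x[2]),.012,.005,.065),arc(V(x,.045),ax(x[2]),.012,0)]      # x: open tip, dir into holster
hol=lambda x:[cyl(f,V(x,.049),ax(x[2]),.020,.005,.125),arc(V(x,.049),ax(x[2]),.02,.13),arc(V(x,.049),ax(x[2]),.02,0)]
rest=lambda x:[rect(V(x,0),ax(x[2]),.1,.07,.008)]
plate=lambda x:[rect(V(x,0),ax(x[2]),.13,.1,.014)]
slv=lambda x:[cyl(f,V(x,.052),ax(x[2]),.0185,.02,.095),arc(V(x,.052),ax(x[2]),.0205,0),arc(V(x,.052),ax(x[2]),.0185,.1)]
R={}
for n,m,x0 in(("tube",tube,[.468,.2814,.12]),("holster",hol,[.54,.29,.11]),("rest",rest,[.469,.135,-1.77]),("plate",plate,[.639,-.402,-.068]),("sleeve",slv,[.585,-.398,-.075])):
    r=fit(G,f,m,x0,step); R[n]=(m,r.x); print(n,r.x.round(4),round(r.fun,1))
box=f["frame"][:,:,::-1].copy();S=5;box=cv2.resize(box,None,fx=S,fy=S,interpolation=cv2.INTER_CUBIC)
for n,(m,x) in R.items():
    for P in m(x):
        for u in proj(f,P): cv2.circle(box,tuple(int(round((t+.5)*S-.5)) for t in u),1,(0,255,0),-1)
H=np.zeros((500,800,3),np.uint8);a=box[135*S:235*S,105*S:200*S];b=box[130*S:190*S,320*S:370*S]
H[:a.shape[0],:a.shape[1]]=a;H[:b.shape[0],500:500+b.shape[1]]=b;cv2.imwrite("pics/fit1.png",H)
g2=np.load("side0.npy",allow_pickle=True).item()
print("box side base",pix(g2,[(310/1.5,306/1.5),(398/1.5,312/1.5)],0.).round(3).tolist())
for z in(0.05,.1,.15,.2): print(z,pix(f,[(x/1.5,y/1.5) for x,y in((350,212),(383,190),(432,268),(400,300))],z)[:,:2].round(3).tolist())
for z in(0.,.05,.1,.15): print(z,pix(g2,[(308/1.5,232/1.5),(398/1.5,234/1.5)],z)[:,:2].round(3).tolist())
E
python3 run.py
```

```text
tube [0.4667 0.2812 0.126 ] -457.8
holster [0.5427 0.2981 0.0698] -834.0
rest [ 0.4695  0.1368 -1.7647] -175.3
plate [ 0.6408 -0.3982 -0.0796] -172.8
sleeve [ 0.5831 -0.3967 -0.0891] -694.6
box side base [[0.687, -0.08, 0.0], [0.505, -0.158, 0.0]]
0.05 [[0.69, -0.049], [0.739, -0.118], [0.572, -0.221], [0.504, -0.155]]
0.1 [[0.675, -0.051], [0.722, -0.117], [0.561, -0.216], [0.496, -0.153]]
0.15 [[0.66, -0.054], [0.705, -0.117], [0.551, -0.212], [0.488, -0.151]]
0.2 [[0.644, -0.056], [0.688, -0.117], [0.54, -0.208], [0.48, -0.15]]
0.0 [[0.986, -0.474], [0.756, -0.599]]
0.05 [[0.9, -0.362], [0.687, -0.477]]
0.1 [[0.814, -0.249], [0.619, -0.355]]
0.15 [[0.727, -0.137], [0.551, -0.233]]
```

View pics/fit1.png

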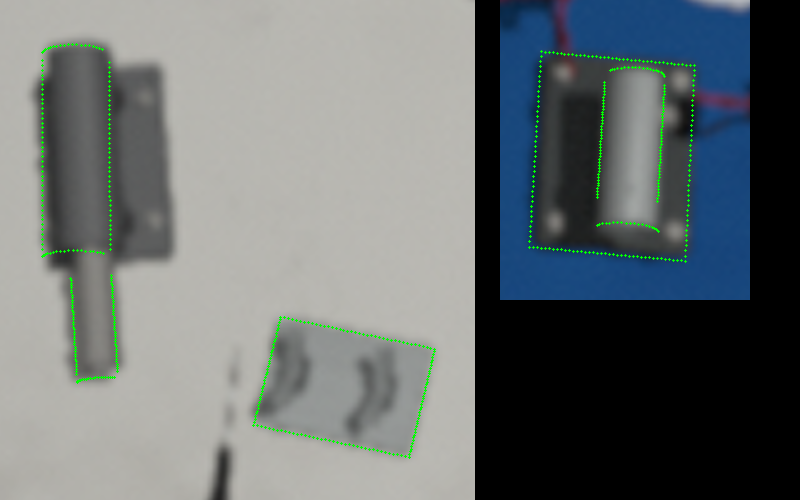

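```bash
python3 -m handwheel '[[[0.03,-0.03,0],0.1],[[0.06,-0.06,0],0.2],[[0.09,-0.10,0],0.3],[[0.12,-0.13,0],0.4],[[0.14,-0.15,0],0.47]]' 1
python3 - <<'E'
from h import *
f=np.load("top0.npy",allow_pickle=True).item()
A=lambda l:[(105+x/5-.4,135+y/5-.4) for x,y in l]
print("holster plate right edge",pix(f,A([(160,65),(173,258)]),.01).round(4))
print("pipe right",pix(f,A([(108,62),(112,250)]),.049).round(4))
print("tube right",pix(f,A([(110,280),(115.5,370)]),.045).round(4))
n=robot.read_state();print(n["eef_pos"].round(4) if hasattr(n["eef_pos"],'round') else n["eef_pos"],n["joint_positions"],n["ee_rot"])
g=grab("side");save(g,"side1.png",s=1.5);np.save("side1.npy",g,allow_pickle=True)
E
```

```text
time_s: 0.6
eef_pos: [0.3698, 0.4285, 0.2308]
ee_rot: [[-0.995, -0.098, 0.001], [-0.098, 0.995, -0.003], [-0.0, -0.003, -1.0]]
ft_force: [1.1, -0.1, -0.9]
finger_gap: 0.0855
grip_force: 0.0
holster plate right edge [[0.6767 0.2646 0.01  ]
 [0.55   0.2487 0.01  ]]
pipe right [[0.6672 0.2865 0.049 ]
 [0.5472 0.2762 0.049 ]]
tube right [[0.5291 0.2774 0.045 ]
 [0.4732 0.2704 0.045 ]]
[0.3698 0.4285 0.2308] [-0.72986123  0.62544151 -0.35470508  1.74091152  0.28268881  0.827787
  0.45266131] [[-9.95211998e-01 -9.77372555e-02  7.12765871e-04]
 [-9.77389324e-02  9.95207822e-01 -2.91417513e-03]
 [-4.24526690e-04 -2.96988703e-03 -9.99995500e-01]]
```

View pics/side1.png

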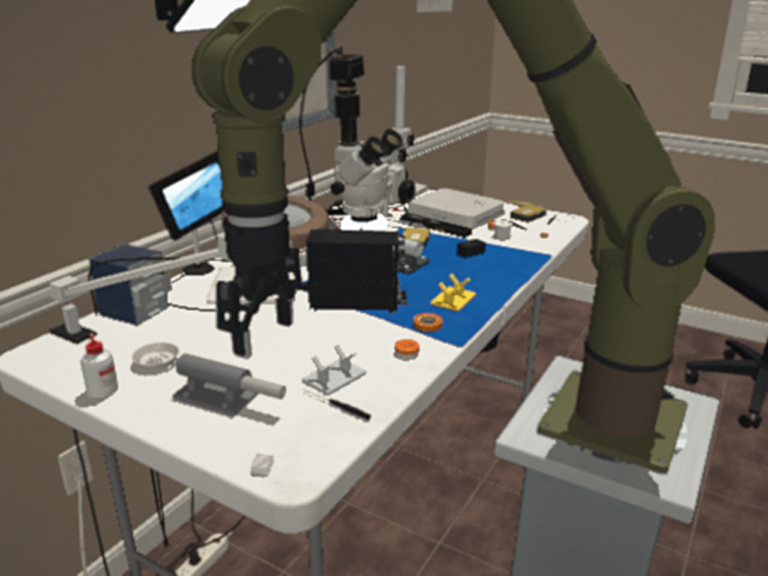

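The side view is now clear. The tube tip is at (281,391), the holster mouth at about (245,378), the rest at (335,372), and the stand's sleeve is partly hidden at (412,248). Next is a joint fit over both views.

```bash
cat > run2.py <<'E'
from fit import *
h=np.load("side1.npy",allow_pickle=True).item()
F=[f,h];GG=[gradmag(f),gradmag(h)]
V=lambda x,z:np.array([x[0],x[1],z])
def tube(f,x,r=.012): return [cyl(f,V(x,.045),ax(x[2]),r,.008,.062),arc(V(x,.045),ax(x[2]),r,0.,1.2)]
def rest(f,x): return [rect(V(x,0),ax(x[2]),.1,.07,.008)]
def joint(m,x0,views=(0,1)):
    best=None;rng=np.random.default_rng(1);step=np.array([.008,.008,.05])
    J=lambda x:-sum(score(GG[i],F[i],P) for i in views for P in m(F[i],x))
    for i in range(30):
        s=np.array(x0)+(rng.uniform(-1,1,3)*step if i else 0)
        sim=np.vstack([s]+[s+np.eye(3)[k]*step[k]*.5 for k in range(3)])
        r=minimize(J,s,method="Nelder-Mead",options=dict(initial_simplex=sim,xatol=1e-5,fatol=1e-3))
        if best is None or r.fun<best.fun: best=r
    return best
for v in((0,),(1,),(0,1)):
    print(v,"tube",joint(tube,[.467,.280,.1],v).x.round(4),"rest",joint(rest,[.4695,.1368,-1.765],v).x.round(4))
E
python3 run2.py
```

```text
(0,) tube [0.4666 0.2808 0.1325] rest [ 0.4696  0.1367 -1.7647]
(1,) tube [0.4661 0.2775 0.1037] rest [ 0.4654  0.1462 -1.745 ]
(0, 1) tube [0.4655 0.2789 0.0681] rest [ 0.4652  0.1378 -1.7521]
```

```bash
python3 -m handwheel '[[[0.03,-0.035,0],0],[[0.06,-0.07,0],0],[[0.09,-0.105,0],0],[[0.12,-0.135,0],0],[[0.131,-0.146,0],0]]' 1 60; python3 -m handwheel '[[[0,0,-0.03],0],[[0,0,-0.07],0],[[0,0,-0.11],0],[[0,0,-0.12],0],[[0,0,-0.12],0]]'
```

```text
time_s: 1.15
eef_pos: [0.5015, 0.2811, 0.2307]
ee_rot: [[-0.996, -0.09, 0.001], [-0.09, 0.996, -0.004], [-0.001, -0.004, -1.0]]
ft_force: [0.9, -0.2, 0.2]
finger_gap: 0.0852
grip_force: 0.0
time_s: 1.65
eef_pos: [0.4967, 0.2864, 0.1101]
ee_rot: [[-0.995, -0.099, -0.003], [-0.099, 0.995, -0.002], [0.003, -0.001, -1.0]]
ft_force: [0.1, -0.7, 0.3]
finger_gap: 0.085
grip_force: 0.0
```

```bash
python3 -m handwheel '[[[0.004,-0.004,-0.02],0],[[0.004,-0.004,-0.045],0],[[0.004,-0.004,-0.065],0],[[0.004,-0.004,-0.08],0],[[0.004,-0.004,-0.086],0]]'; python3 -m handwheel '[[[0,0,0],0],[[0,0,0],0],[[0,0,0],0],[[0,0,0],0],[[0,0,0],0]]' -1 60
```

```text
time_s: 2.15
eef_pos: [0.5024, 0.283, 0.0255]
ee_rot: [[-0.995, -0.098, 0.001], [-0.098, 0.995, 0.001], [-0.001, 0.001, -1.0]]
ft_force: [0.1, -0.9, 0.6]
finger_gap: 0.0852
grip_force: 0.0
time_s: 2.65
eef_pos: [0.5024, 0.2825, 0.0259]
ee_rot: [[-0.995, -0.098, 0.001], [-0.098, 0.995, 0.001], [-0.001, 0.001, -1.0]]
ft_force: [-0.7, -0.2, 2.0]
finger_gap: 0.0221
grip_force: 58.3
```

```bash
python3 -m handwheel '[[[0,0,0.003],0],[[-0.01,-0.001,0.003],0],[[-0.025,-0.0025,0.003],0],[[-0.04,-0.004,0.003],0],[[-0.05,-0.005,0.003],0]]'; python3 -m handwheel '[[[-0.02,-0.002,0],0],[[-0.04,-0.004,0],0],[[-0.06,-0.006,0],0],[[-0.075,-0.0075,0],0],[[-0.085,-0.0085,0],0]]'
```

```text
time_s: 3.15
eef_pos: [0.4496, 0.2769, 0.0282]
ee_rot: [[-0.995, -0.099, -0.002], [-0.099, 0.995, -0.001], [0.002, -0.001, -1.0]]
ft_force: [1.1, -0.3, -1.6]
finger_gap: 0.0221
grip_force: 58.6
time_s: 3.65
eef_pos: [0.3653, 0.2687, 0.0284]
ee_rot: [[-0.995, -0.099, -0.001], [-0.099, 0.995, -0.0], [0.001, -0.0, -1.0]]
ft_force: [0.3, 0.8, -2.0]
finger_gap: 0.0221
grip_force: 58.6
```

```bash
python3 -m handwheel '[[[0,0,0.03],0],[[0,0,0.06],0],[[0,0,0.09],-0.14],[[0,0,0.12],-0.28],[[0,0,0.12],-0.42]]'; python3 -m handwheel '[[[0.01,-0.01,0],-0.14],[[0.02,-0.02,0],-0.28],[[0.03,-0.03,0],-0.42],[[0.04,-0.04,0],-0.56],[[0.05,-0.05,0],-0.7]]';  python3 -m handwheel '[[[0.01,-0.005,0],-0.14],[[0.02,-0.01,0],-0.28],[[0.03,-0.015,0],-0.42],[[0.04,-0.02,0],-0.56],[[0.05,-0.025,0],-0.7]]'
python3 - <<'E'
from h import *
s=robot.read_state();print(s["eef_pos"],s["joint_positions"].round(2),s["grip_force"])
for n in("top","side"): f=grab(n);np.save(n+"2.npy",f,allow_pickle=True)
t=np.load("top2.npy",allow_pickle=True).item()["frame"];u=np.load("side2.npy",allow_pickle=True).item()["frame"]
H=np.vstack([cv2.resize(t[120:270,60:260],None,fx=2.5,fy=2.5),np.zeros((0,500,3),np.uint8)]) 
I=cv2.resize(u[120:320,100:300],None,fx=1.5,fy=1.5)
O=np.zeros((600,800,3),np.uint8);O[:375,:500]=H;O[:300,500:800]=I
cv2.imwrite("pics/c2.png",O[:,:,::-1])
E
```

```text
time_s: 4.15
eef_pos: [0.3687, 0.2702, 0.1515]
ee_rot: [[-0.946, 0.323, 0.005], [0.323, 0.946, 0.005], [-0.003, 0.007, -1.0]]
ft_force: [-0.4, -0.1, -1.6]
finger_gap: 0.0222
grip_force: 59.3
time_s: 4.65
eef_pos: [0.4174, 0.2184, 0.1484]
ee_rot: [[-0.517, 0.856, 0.001], [0.856, 0.517, 0.0], [-0.0, 0.001, -1.0]]
ft_force: [-0.5, 0.6, -1.1]
finger_gap: 0.0223
grip_force: 59.3
time_s: 5.15
eef_pos: [0.4674, 0.1936, 0.1483]
ee_rot: [[0.156, 0.988, 0.0], [0.988, -0.156, 0.0], [0.0, 0.0, -1.0]]
ft_force: [-0.6, -0.5, -0.7]
finger_gap: 0.0223
grip_force: 59.2
[0.46742202 0.19359785 0.1483267 ] [-0.6   0.68  0.18  2.01 -0.25  0.47 -0.39] 59.223849177360535
```

View pics/c2.png

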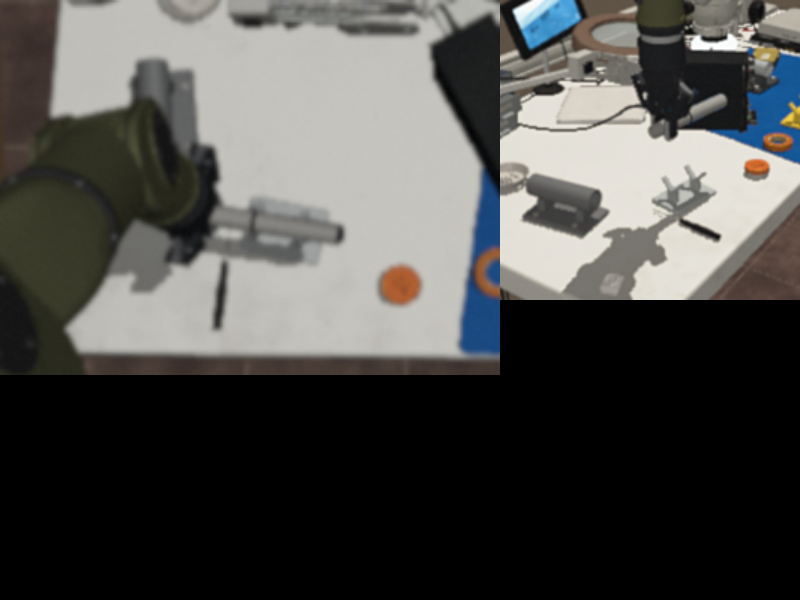

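The tube is held level, with the ring mark at about (254,222) and the plug end at (343,234) in the left panel. The rest is right below it.

```bash
python3 - <<'E'
from h import *
f=np.load("top2.npy",allow_pickle=True).item()
p=pix(f,[(60+342.5/2.5-.3,120+234/2.5-.3),(60+254/2.5-.3,120+221/2.5-.3)],.167)
print(p.round(4)); g=np.array([.4674,.1936]);a=np.array([.156,.988])
print("plug,mark along axis from grip",[(q[:2]-g)@a for q in p],"lateral",[(q[:2]-g)@np.array([.988,-.156]) for q in p])
E
python3 -m handwheel '[[[0.0025,-0.0005,-0.01],-0.01],[[0.005,-0.001,-0.02],-0.03],[[0.0075,-0.0015,-0.03],-0.03],[[0.0105,-0.0015,-0.04],-0.03],[[0.0105,-0.0015,-0.05],-0.03]]'
```

```text
[[0.4458 0.0431 0.167 ]
 [0.4592 0.1419 0.167 ]]
plug,mark along axis from grip [np.float64(-0.15201401181193858), np.float64(-0.05234007988172174)] lateral [np.float64(0.002144929776495352), np.float64(-1.0070585005359273e-05)]
time_s: 5.75
eef_pos: [0.4779, 0.1924, 0.0972]
ee_rot: [[0.18, 0.984, 0.0], [0.984, -0.18, 0.0], [0.0, 0.0, -1.0]]
ft_force: [1.1, -0.7, -1.8]
finger_gap: 0.0225
grip_force: 59.1
```

```bash
python3 -m handwheel '[[[0.001,0.004,-0.02],0],[[0.001,0.004,-0.04],0],[[0.001,0.004,-0.055],0],[[0.001,0.004,-0.063],0],[[0.001,0.004,-0.067],0]]'; python3 -m handwheel '[[[0,0,-0.001],0],[[0,0,-0.002],0],[[0,0,-0.003],0],[[0,0,-0.004],0],[[0,0,-0.004],0]]'
```

```text
time_s: 6.25
eef_pos: [0.4783, 0.1962, 0.0304]
ee_rot: [[0.18, 0.984, -0.001], [0.984, -0.18, -0.0], [-0.001, -0.001, -1.0]]
ft_force: [0.9, -0.4, 2.3]
finger_gap: 0.0225
grip_force: 59.5
time_s: 6.75
eef_pos: [0.4802, 0.1964, 0.0282]
ee_rot: [[0.18, 0.984, 0.004], [0.984, -0.18, 0.001], [0.001, 0.003, -1.0]]
ft_force: [2.3, -0.4, 5.7]
finger_gap: 0.0228
grip_force: 60.0
```

```bash
python3 -m handwheel '[[[0,0,0],0],[[0,0,0],0],[[0,0,0],0],[[0,0,0],0],[[0,0,0],0]]' 1; python3 -m handwheel '[[[0,0,0.03],0],[[0,0,0.07],0],[[0,0,0.11],0],[[0,0,0.15],0],[[0,0,0.17],0]]'; python3 -m handwheel '[[[-0.03,0,0.03],0],[[-0.06,0,0.04],0],[[-0.09,0,0.04],0],[[-0.12,0.01,0.04],0],[[-0.13,0.02,0.04],0]]'
python3 - <<'E'
from h import *
for n in("top","side"): f=grab(n);np.save(n+"3.npy",f,allow_pickle=True)
t=np.load("top3.npy",allow_pickle=True).item()["frame"];u=np.load("side3.npy",allow_pickle=True).item()["frame"]
O=np.zeros((400,800,3),np.uint8);O[:400,:400]=cv2.resize(t[170:250,120:200],None,fx=5,fy=5,interpolation=2);O[:400,400:]=cv2.resize(u[210:290,180:260],None,fx=5,fy=5,interpolation=2)
cv2.imwrite("pics/c3.png",O[:,:,::-1])
E
```

```text
time_s: 7.25
eef_pos: [0.4783, 0.1964, 0.0272]
ee_rot: [[0.18, 0.984, -0.0], [0.984, -0.18, -0.0], [-0.0, -0.0, -1.0]]
ft_force: [-0.2, 0.6, -0.5]
finger_gap: 0.0855
grip_force: 0.0
time_s: 7.75
eef_pos: [0.4796, 0.1966, 0.2004]
ee_rot: [[0.18, 0.984, 0.004], [0.984, -0.18, 0.002], [0.002, 0.004, -1.0]]
ft_force: [0.5, 0.2, -0.1]
finger_gap: 0.0852
grip_force: 0.0
time_s: 8.25
eef_pos: [0.3448, 0.2156, 0.2373]
ee_rot: [[0.179, 0.984, -0.004], [0.984, -0.179, -0.001], [-0.002, -0.003, -1.0]]
ft_force: [-0.3, 0.5, -0.7]
finger_gap: 0.0854
grip_force: 0.0
```

View pics/c3.png

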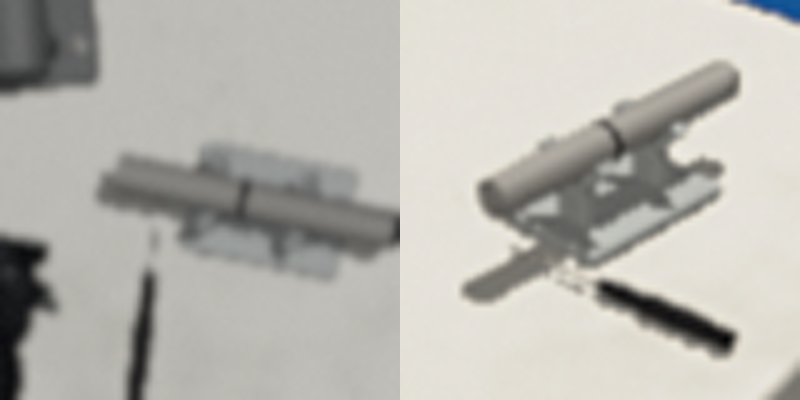

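The tube lies in the rest with its ring mark at (244,200) in the left panel, open end to the left and plug at the right near (395,225). I'll measure it.

Run:
```python
import run2
from run2 import *
f3=np.load("top3.npy",allow_pickle=True).item();h3=np.load("side3.npy",allow_pickle=True).item()
run2.F=[f3,h3];run2.GG=[gradmag(f3),gradmag(h3)]
def lying(f,x): # x: centre, yaw of open end
    o,a=V(x,.045),ax(x[2]);return [cyl(f,o,a,.012,-.085,.085),arc(o,a,.012,.01),arc(o,a,.012,.09)]
for v in((0,),(1,),(0,1)): r=joint(lying,[.468,.138,1.38],v);print(v,r.x.round(4),round(r.fun))
e=lambda x,y:(120+x/5-.4,170+y/5-.4)
print("mark top",pix(f3,[e(244,199)],.055).round(4)," side",pix(h3,[(180+612/5-.4,210+135/5-.4)],.05).round(4))
```

```text
(0,) tube [0.4666 0.2808 0.1325] rest [ 0.4696  0.1367 -1.7647]
(1,) tube [0.4661 0.2775 0.1037] rest [ 0.4654  0.1462 -1.745 ]
(0, 1) tube [0.4655 0.2789 0.0681] rest [ 0.4652  0.1378 -1.7521]
(0,) [0.4638 0.1413 1.4208] -616
(1,) [0.4722 0.1291 1.3815] -969
(0, 1) [0.4725 0.1307 1.3777] -1470
mark top [[0.4709 0.1439 0.055 ]]  side [[0.2866 0.0277 0.05  ]]
```

```bash
python3 -m handwheel '[[[0.02,-0.035,0],0],[[0.05,-0.07,0],0],[[0.08,-0.10,0],0],[[0.105,-0.13,0],0],[[0.115,-0.14,0],-0.01]]' 1 60; python3 -m handwheel '[[[0,0,-0.03],0],[[0,0,-0.07],0],[[0,0,-0.11],0],[[0,0,-0.135],0],[[0,0,-0.135],0]]'
```

```text
time_s: 8.85
eef_pos: [0.4669, 0.0712, 0.2376]
ee_rot: [[0.197, 0.98, 0.003], [0.98, -0.197, -0.002], [-0.002, 0.004, -1.0]]
ft_force: [0.5, -0.1, 0.6]
finger_gap: 0.0851
grip_force: 0.0
time_s: 9.35
eef_pos: [0.4618, 0.0757, 0.0996]
ee_rot: [[0.19, 0.982, -0.006], [0.982, -0.19, -0.001], [-0.002, -0.006, -1.0]]
ft_force: [-0.1, -0.2, -0.3]
finger_gap: 0.0856
grip_force: 0.0
```

```bash
python3 -m handwheel '[[[-0.001,0,-0.02],0],[[-0.001,0,-0.04],0],[[-0.001,0,-0.06],0],[[-0.001,0,-0.072],0],[[-0.001,0,-0.072],0]]'; python3 -m handwheel '[[[0,0,0],0],[[0,0,0],0],[[0,0,0],0],[[0,0,0],0],[[0,0,0],0]]' -1 70;  python3 -m handwheel '[[[0,0,0.02],0],[[0,0,0.05],0],[[0,0,0.08],0],[[0,0,0.12],0],[[0,0,0.16],0]]'
```

```text
time_s: 9.85
eef_pos: [0.4626, 0.0762, 0.03]
ee_rot: [[0.19, 0.982, -0.001], [0.982, -0.19, -0.0], [-0.0, -0.001, -1.0]]
ft_force: [0.3, 0.2, -0.3]
finger_gap: 0.0853
grip_force: 0.0
time_s: 10.35
eef_pos: [0.4606, 0.0762, 0.0307]
ee_rot: [[0.189, 0.982, -0.003], [0.982, -0.189, -0.0], [-0.001, -0.003, -1.0]]
ft_force: [-3.7, -0.3, 6.0]
finger_gap: 0.0224
grip_force: 68.1
time_s: 10.85
eef_pos: [0.4622, 0.0763, 0.1916]
ee_rot: [[0.19, 0.982, -0.0], [0.982, -0.19, -0.0], [-0.0, -0.0, -1.0]]
ft_force: [1.4, 0.8, -1.5]
finger_gap: 0.0219
grip_force: 68.6
```

```bash
python3 -m handwheel '[[[0,0,0.03],-0.1],[[0,-0.01,0.06],-0.24],[[0,-0.03,0.09],-0.38],[[-0.01,-0.06,0.1],-0.52],[[-0.02,-0.1,0.1],-0.66]]'; python3 -m handwheel '[[[0,-0.035,0],-0.14],[[-0.005,-0.07,0],-0.28],[[-0.01,-0.105,0],-0.42],[[-0.015,-0.14,0],-0.56],[[-0.02,-0.175,0],-0.7]]';python3 -m handwheel '[[[0,-0.035,0],-0.1],[[-0.005,-0.07,0],-0.1],[[-0.01,-0.105,0],-0.1],[[-0.012,-0.14,0],-0.1],[[-0.015,-0.18,0],-0.1]]'
```

```text
time_s: 11.35
eef_pos: [0.4437, -0.0233, 0.2918]
ee_rot: [[0.753, 0.658, 0.005], [0.658, -0.753, 0.001], [0.004, 0.002, -1.0]]
ft_force: [2.0, -1.6, -1.2]
finger_gap: 0.0218
grip_force: 68.8
time_s: 11.85
eef_pos: [0.422, -0.1998, 0.2902]
ee_rot: [[1.0, 0.014, 0.0], [0.014, -1.0, 0.0], [0.0, -0.0, -1.0]]
ft_force: [1.1, 0.0, -0.6]
finger_gap: 0.022
grip_force: 68.7
time_s: 12.35
eef_pos: [0.4075, -0.379, 0.2898]
ee_rot: [[0.997, -0.079, -0.0], [-0.079, -0.997, 0.001], [-0.0, -0.001, -1.0]]
ft_force: [1.2, -0.2, -2.1]
finger_gap: 0.0218
grip_force: 68.6
```

```bash
python3 -m handwheel '[[[0,0,-0.04],0],[[0,0,-0.08],0],[[0,0,-0.12],0],[[0,0,-0.16],0],[[0,0,-0.17],0]]'
python3 - <<'E'
from h import *
f0=np.load("top0.npy",allow_pickle=True).item()
print("yellow rest right edge, brick left",pix(f0,[(481/1.5,323/1.5),(481/1.5,358/1.5),(576/1.5,300/1.5)],.01).round(3).tolist())
for n in("top","side"): f=grab(n);np.save(n+"4.npy",f,allow_pickle=True)
t=np.load("top4.npy",allow_pickle=True).item()["frame"];u=np.load("side4.npy",allow_pickle=True).item()["frame"]
O=np.zeros((500,800,3),np.uint8);O[:500,:400]=cv2.resize(t[130:255,290:390],None,fx=4,fy=4,interpolation=2);O[:400,400:]=cv2.resize(u[110:210,240:340],None,fx=4,fy=4,interpolation=2)
cv2.imwrite("pics/c4.png",O[:,:,::-1])
s=robot.read_state();print(s["eef_pos"],s["ee_rot"][:,0])
E
```

```text
time_s: 12.85
eef_pos: [0.4058, -0.376, 0.1165]
ee_rot: [[0.997, -0.08, -0.005], [-0.08, -0.997, 0.006], [-0.006, -0.005, -1.0]]
ft_force: [-0.9, 1.3, -1.5]
finger_gap: 0.0218
grip_force: 68.7
yellow rest right edge, brick left [[0.463, -0.327, 0.01], [0.39, -0.325, 0.01], [0.515, -0.53, 0.01]]
[ 0.40686598 -0.37800579  0.11931879] [ 0.99677323 -0.08023531 -0.00232992]
```

View pics/c4.png

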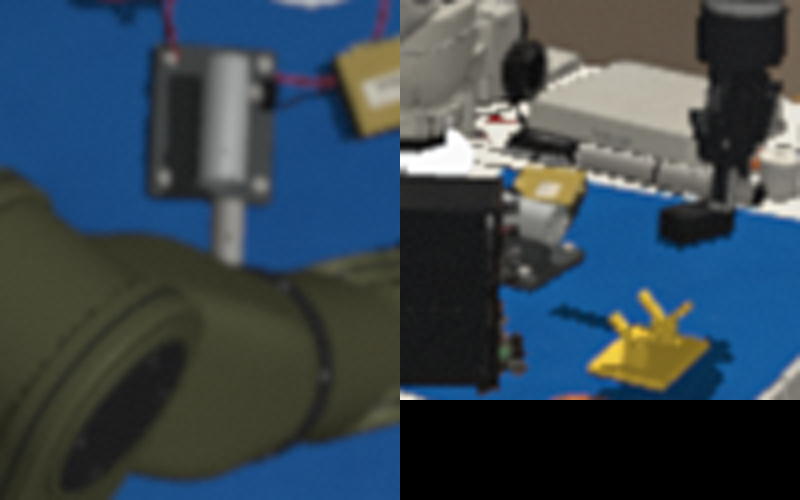

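In the left panel the tube is at x≈228 pointing up at the sleeve mouth (225,195), and the yellow look-alike is clear of the fingers. I'll do 1-D scans for the lateral offsets of the tube and the sleeve in the same picture.

```bash
cat > lat.py <<'E'
from fit import *
def scan(f,G,o,a,r,s0,s1,w=.006):
    b=np.cross([0,0,1.],a);D=np.arange(-w,w+1e-9,.0005);out=[]
    for side in(0,1):
        n=40;sc=[]
        for d in D:
            P=cyl(f,o+d*b,a,r,s0,s1,n);sc.append(score(G,f,P[side*n:(side+1)*n]))
        sc=np.array(sc);i=sc.argmax();k=np.arange(max(0,i-4),min(len(D),i+5));ww=sc[k]-sc[k].min();out.append((round(1e3*(D[k]*ww).sum()/ww.sum(),2),round(float(sc[i]))))
    return out
E
python3 - <<'E'
from lat import *
f=np.load("top4.npy",allow_pickle=True).item();G=gradmag(f)
s=robot.read_state();e=np.array(s["eef_pos"]);R=np.array(s["ee_rot"]);a=ax(np.arctan2(R[1,0],R[0,0]));b=np.cross([0,0,1.],a)
for dz in(.013,.016,.019): print("tube rel to tool axis mm (each edge)",dz,scan(f,G,e+[0,0,dz],a,.012,.085,.135))
for yaw in(-.07,-.08,-.09):
    a2=ax(yaw)
    print(yaw,"sleeve",scan(f,G,np.array([.583,-.397,.052]),a2,.0185,.01,.04),scan(f,G,np.array([.583,-.397,.052]),a2,.0185,.05,.095),scan(f,G,np.array([.583,-.397,.052]),a2,.0185,.02,.09))
# grey profile across sleeve and across tube
for r in(145,150,155,160,165,170,174,184,188,192): print(r,f["frame"][r,334:360].mean(1).round().astype(int))
print(proj(f,[[.583,-.397,.052],[.683,-.405,.052]]))
E
```

```text
tube rel to tool axis mm (each edge) 0.013 [(np.float64(-3.97), 189), (np.float64(5.45), 242)]
tube rel to tool axis mm (each edge) 0.016 [(np.float64(-3.31), 191), (np.float64(5.42), 244)]
tube rel to tool axis mm (each edge) 0.019 [(np.float64(-2.71), 193), (np.float64(5.41), 243)]
-0.07 sleeve [(np.float64(-3.86), 284), (np.float64(0.83), 323)] [(np.float64(-4.91), 254), (np.float64(0.66), 281)] [(np.float64(-4.58), 268), (np.float64(0.6), 301)]
-0.08 sleeve [(np.float64(-3.76), 284), (np.float64(1.2), 322)] [(np.float64(-4.6), 254), (np.float64(1.26), 281)] [(np.float64(-4.17), 268), (np.float64(1.07), 302)]
-0.09 sleeve [(np.float64(-3.38), 283), (np.float64(1.35), 320)] [(np.float64(-4.11), 254), (np.float64(1.92), 282)] [(np.float64(-3.65), 268), (np.float64(1.52), 302)]
145 [ 84  66  65  64  64  65  63  70  82 101 114 127 139 147 152 152 144 126
  95  83 103 128 132 115  86  74]
150 [ 34  34  34  32  33  37  50  69  89 107 122 135 147 156 160 158 150 132
 105  84  72  51  36  33  39  55]
155 [ 33  36  35  35  32  36  55  75  95 112 127 140 152 162 163 158 148 127
 100  83  72
[... 157 characters left out ...]
  42  66  90 108 123 137 151 163 168 165 154 138 109
  81  68  68  68  68  69  70  75]
170 [ 35  34  33  31  32  48  72  94 113 127 143 157 169 168 161 151 134 105
  79  68  68  69  68  67  70  72]
174 [ 36  34  33  34  39  54  73  89 100 110 117 127 132 129 129 129 118  96
  80  90 103 104  90  77  72  75]
184 [ 80  79  78  79  78  79  78  76  73  73  87 107 127 140 145 136 119  94
  78  74  76  75  77  76  76  76]
188 [ 75  77  79  78  78  77  76  75  72  76  90 109 120 130 140 135 117  93
  78  77  76  77  78  78  76  77]
192 [ 47  49  47  50  54  58  61  63  63  73  93 114 133 146 145 133 110  90
  79  77  78  76  76  76  77  77]
[[344.69943503 175.6807297 ]
 [346.33672576 144.69162282]]
```

```bash
python3 -m handwheel '[[[0,-0.002,-0.02],-0.004],[[0,-0.004,-0.04],-0.004],[[0,-0.007,-0.06],-0.004],[[0,-0.007,-0.075],-0.004],[[0,-0.007,-0.082],-0.004]]';  python3 -m handwheel '[[[0,0,0],0],[[0,0,0],0],[[0,0,0],0],[[0,0,0],0],[[0,0,0],0]]'
python3 - <<'E'
from lat import *
for n in("top","side"): f=grab(n);np.save(n+"5.npy",f,allow_pickle=True)
u=np.load("side5.npy",allow_pickle=True).item()["frame"]
cv2.imwrite("pics/c5.png",cv2.resize(u[140:215,265:365],None,fx=8,fy=8,interpolation=2)[:,:,::-1])
s=robot.read_state();e=np.array(s["eef_pos"]);R=np.array(s["ee_rot"]);a=ax(np.arctan2(R[1,0],R[0,0]));print(e,R[:,0],R[:,2])
f=np.load("top5.npy",allow_pickle=True).item();G=gradmag(f)
print(scan(f,G,e+[0,0,.015],a,.012,.085,.14))
for r in range(172,200,3): print(r,f["frame"][r,334:360].mean(1).round().astype(int))
h=np.load("side5.npy",allow_pickle=True).item();print(proj(h,[e+[0,0,.015]+.148*a,e+[0,0,.015]+.03*a,[.583,-.3986,.052]])-[265,140])
E
```

```text
time_s: 13.45
eef_pos: [0.4085, -0.3867, 0.0393]
ee_rot: [[0.996, -0.084, 0.002], [-0.084, -0.996, -0.002], [0.002, 0.002, -1.0]]
ft_force: [-0.8, 0.9, -1.3]
finger_gap: 0.0217
grip_force: 68.8
time_s: 13.95
eef_pos: [0.4078, -0.3859, 0.0388]
ee_rot: [[0.996, -0.084, 0.001], [-0.084, -0.996, -0.001], [0.001, 0.001, -1.0]]
ft_force: [-0.4, -1.0, -2.2]
finger_gap: 0.0217
grip_force: 68.8
[ 0.40763443 -0.38571853  0.03852686] [ 9.96464781e-01 -8.40111984e-02  2.40599805e-04] [ 2.18281697e-04 -2.74841530e-04 -9.99999938e-01]
[(np.float64(1.16), 30), (np.float64(-2.9), 69)]
172 [ 33  35  34  31  33  49  76  96 114 129 144 159 168 167 158 149 130 100
  76  69  70  70  69  70  70  73]
175 [ 34  33  33  35  39  53  68  79  87  92  96 102 103  98  98 101  98  86
  86 106 128 129 111  86  75  74]
178 [36 35 34 34 35 35 37 39 46 59 65 68 69 70 70 68 67 68 68 75 87 91 82 71
 71 73]
181 [53 55 62 69 73 73 72 69 66 63 64 65 64 59 53 50 52 58 63 63 63 64 68 71
 74 75]
184 [ 57  55  55  55  56  59  65  65  73  87 103 116 118 108  92  80  75  76
  75  76  75  75  77  76  75  77]
187 [61 62 60 59 57 56 55 55 53 52 56 66 75 81 83 77 75 76 76 76 77 76 78 77
 76 77]
190 [63 63 63 61 60 60 60 60 59 58 57 56 53 51 49 50 48 53 61 66 69 73 75 76
 77 75]
193 [63 65 64 64 65 63 61 63 61 61 60 60 59 56 52 52 55 54 56 56 52 49 49 51
 58 66]
196 [65 65 66 65 65 65 65 64 64 60 58 55 58 60 63 61 57 53 49 49 51 52 56 57
 56 55]
199 [65 65 67 65 63 62 60 58 60 61 63 65 63 57 53 48 49 56 60 63 62 63 61 61
 58 55]
[[20.71532352 27.6125454 ]
 [48.60563117 34.8202302 ]
 [14.14920872 26.51593076]]
```

View pics/c5.png

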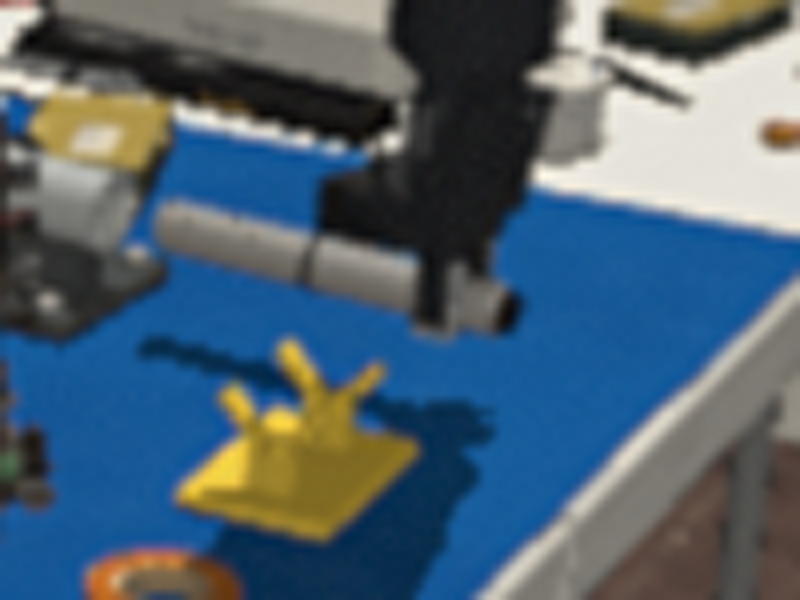

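The side view shows the tube's tip at (170,226) and its mark at (310,260), in line with the sleeve mouth at (117,212). The tip is where the model predicts, so I'll insert and watch the forces.

```bash
python3 -m handwheel '[[[0.006,-0.0005,0],0],[[0.012,-0.001,0],0],[[0.018,-0.0015,0],0],[[0.024,-0.002,0],0],[[0.028,-0.0024,0],0]]';  python3 -m handwheel '[[[0.002,-0.0002,0],0],[[0.004,-0.0003,0],0],[[0.006,-0.0005,0],0],[[0.008,-0.0007,0],0],[[0.01,-0.0008,0],0]]'
```

```text
time_s: 14.55
eef_pos: [0.4366, -0.3879, 0.0382]
ee_rot: [[0.997, -0.083, 0.0], [-0.083, -0.997, -0.0], [0.0, 0.0, -1.0]]
ft_force: [0.3, 0.0, -1.5]
finger_gap: 0.0219
grip_force: 68.8
time_s: 15.05
eef_pos: [0.4455, -0.3889, 0.0383]
ee_rot: [[0.996, -0.084, -0.0], [-0.084, -0.996, -0.0], [-0.0, 0.0, -1.0]]
ft_force: [0.5, 0.4, -1.8]
finger_gap: 0.0215
grip_force: 68.8
```

```bash
for i in 1 ; do python3 -m handwheel '[[[0.002,-0.0002,0],0],[[0.004,-0.0003,0],0],[[0.006,-0.0005,0],0],[[0.008,-0.0007,0],0],[[0.01,-0.0008,0],0]]'; done; python3 -m handwheel '[[[0.002,-0.0002,0],0],[[0.004,-0.0003,0],0],[[0.006,-0.0005,0],0],[[0.008,-0.0007,0],0],[[0.01,-0.0008,0],0]]'
```

```text
time_s: 15.55
eef_pos: [0.4557, -0.3897, 0.0383]
ee_rot: [[0.996, -0.084, -0.0], [-0.084, -0.996, -0.0], [-0.0, 0.0, -1.0]]
ft_force: [0.1, -0.2, -1.9]
finger_gap: 0.0223
grip_force: 68.8
time_s: 16.05
eef_pos: [0.4657, -0.3905, 0.0383]
ee_rot: [[0.996, -0.084, 0.0], [-0.084, -0.996, -0.0], [0.0, 0.0, -1.0]]
ft_force: [-0.0, 0.4, -0.9]
finger_gap: 0.0217
grip_force: 68.8
```

There's no contact yet although about 28 mm should be inside. I'll look before going on.

Run:
```python
from lat import *
h=grab("side");np.save("side6.npy",h,allow_pickle=True);t=grab("top");np.save("top6.npy",t,allow_pickle=True)
O=np.zeros((480,800,3),np.uint8);O[:480,:480]=cv2.resize(h["frame"][140:200,260:320],None,fx=8,fy=8,interpolation=2);O[:480,480:]=cv2.resize(t["frame"][130:190,330:370],None,fx=8,fy=8,interpolation=2)
cv2.imwrite("pics/c6.png",O[:,:,::-1])
s=robot.read_state();e=np.array(s["eef_pos"]);a=ax(-.084)
for q in(.068,.148): print(q,(proj(h,e+[0,0,.015]+q*a)-[260,140]+.5)*8)
```

```text
0.068 [[248.75921126 235.61549284]]
0.148 [[104.73004087 198.44106518]]
```

View pics/c6.png

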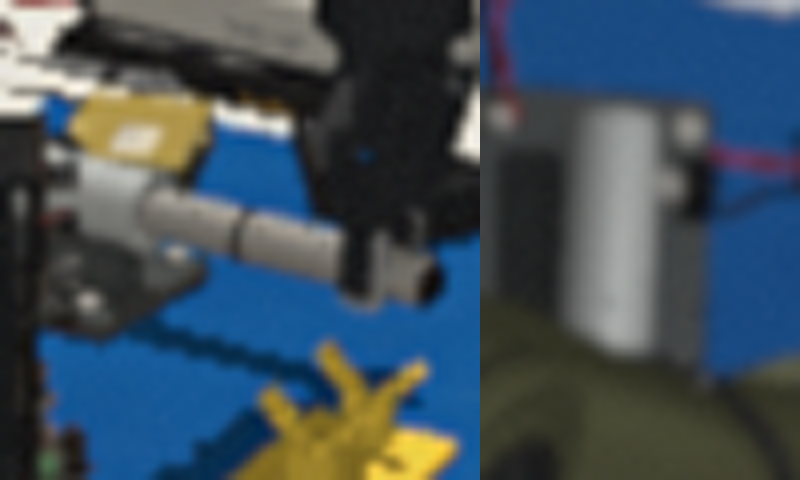

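The tube is inside the sleeve; its mark is at (239,234) in the left panel and the mouth is near (150,210). I'll refine the mouth plane from both sleeve ends in the unobstructed first image.

```bash
python3 - <<'E'
from lat import *
f=np.load("top0.npy",allow_pickle=True).item();im=f["frame"].mean(2)
a=ax(-.084)
for u in(343,345,347,349):
    print(u,"front",im[170:182,u].round().astype(int),"back",im[138:150,u].round().astype(int))
for (u,vf,vb) in((345,174.6,143.2),(347,174.6,143.2)):
    F=pix(f,[(u,vf)],.0725)[0];B=pix(f,[(u,vb)],.0705)[0];print(F.round(4),B.round(4),((B-F)@a).round(4))
G=gradmag(f)
for nm,r,s,z0 in(("front",.0205,0,0),("back",.0185,.1,0)):
    D=np.arange(-.010,.0101,.001);print(nm,[int(score(G,f,arc(np.array([.583,-.3986,.052])+d*a,a,r,s,.7))) for d in D])
E
python3 -m handwheel '[[[0.003,-0.0003,0],0],[[0.006,-0.0005,0],0],[[0.009,-0.0008,0],0],[[0.012,-0.001,0],0],[[0.014,-0.0012,0],0]]'
```

```text
343 front [121 123 122 118 102  88  76  66  55  46  49  60] back [ 73  72  74  71  68  78  88  94  98  98 100 101]
345 front [149 151 150 143 121  96  80  72  65  55  52  61] back [ 73  73  72  69  73  92 112 122 124 124 126 127]
347 front [159 161 157 148 123  93  75  69  65  58  52  56] back [ 72  74  71  68  76 102 127 141 144 145 145 146]
349 front [143 142 141 137 123  96  72  64  64  58  49  47] back [ 74  73  71  67  72  96 126 144 149 149 151 151]
[ 0.5819 -0.3935  0.0725] [ 0.6823 -0.3968  0.0705] 0.1003
[ 0.582  -0.3997  0.0725] [ 0.6824 -0.403   0.0705] 0.1003
front [107, 114, 124, 139, 158, 179, 201, 222, 240, 249, 254, 253, 242, 230, 217, 203, 192, 181, 177, 175, 172]
back [158, 163, 173, 184, 198, 216, 235, 254, 264, 269, 272, 264, 248, 231, 214, 197, 181, 165, 149, 131, 112]
time_s: 16.65
eef_pos: [0.4783, -0.3913, 0.0381]
ee_rot: [[0.996, -0.084, -0.002], [-0.084, -0.996, 0.001], [-0.003, -0.001, -1.0]]
ft_force: [-3.6, 1.2, -0.8]
finger_gap: 0.0218
grip_force: 69.0
```

```bash
python3 -m handwheel '[[[0.003,-0.0003,0],0],[[0.006,-0.0005,0],0],[[0.009,-0.0008,0],0],[[0.012,-0.001,0],0],[[0.015,-0.0013,0],0]]'; python3 -m handwheel '[[[0.003,-0.0003,0],0],[[0.006,-0.0005,0],0],[[0.009,-0.0008,0],0],[[0.012,-0.001,0],0],[[0.015,-0.0013,0],0]]'
```

```text
time_s: 17.15
eef_pos: [0.4947, -0.3927, 0.0382]
ee_rot: [[0.996, -0.084, -0.0], [-0.084, -0.996, 0.0], [-0.0, -0.0, -1.0]]
ft_force: [-3.8, 1.7, -0.3]
finger_gap: 0.0218
grip_force: 69.1
time_s: 17.65
eef_pos: [0.5098, -0.3941, 0.0383]
ee_rot: [[0.996, -0.084, -0.0], [-0.084, -0.996, 0.0], [-0.0, -0.0, -1.0]]
ft_force: [-3.6, 1.6, 0.6]
finger_gap: 0.0219
grip_force: 69.3
```

```bash
python3 -m handwheel '[[[0.002,-0.0002,0],0],[[0.004,-0.0003,0],0],[[0.0045,-0.0004,0],0],[[0.0045,-0.0004,0],0],[[0.0045,-0.0004,0],0]]'; python3 -m handwheel '[[[0,0,0],0],[[0,0,0],0],[[0,0,0],0],[[0,0,0],0],[[0,0,0],0]]' 0; python3 -m handwheel '[[[0,0,0.03],0],[[0,0,0.07],0],[[0,0,0.11],0],[[0,0,0.15],0],[[0,0,0.18],0]]';python3 -m handwheel '[[[-0.02,0.04,0],0],[[-0.03,0.08,0],0],[[-0.05,0.12,0],0],[[-0.07,0.16,0],0],[[-0.08,0.20,0],0]]';python3 -m handwheel '[[[0,0.04,0],0],[[0,0.08,0],0],[[0,0.12,0],0],[[0,0.15,0],0],[[0,0.15,0],0]]'
python3 - <<'E'
from lat import *
h=grab("side");np.save("side7.npy",h,allow_pickle=True);t=grab("top");np.save("top7.npy",t,allow_pickle=True)
O=np.zeros((600,800,3),np.uint8);O[:400,:400]=cv2.resize(h["frame"][145:195,260:310],None,fx=8,fy=8,interpolation=2);O[:600,400:]=cv2.resize(t["frame"][145:220,325:375],None,fx=8,fy=8,interpolation=2)
cv2.imwrite("pics/c7.png",O[:,:,::-1])
im=t["frame"].mean(2)
for u in(343,345,347): print(u,im[168:212,u].round().astype(int))
for r in(184,190,196,200): print(r,im[r,334:358].round().astype(int))
E
```

```text
time_s: 18.15
eef_pos: [0.5144, -0.3946, 0.0384]
ee_rot: [[0.996, -0.084, 0.001], [-0.084, -0.996, -0.0], [0.001, 0.0, -1.0]]
ft_force: [-3.0, 1.6, -0.3]
finger_gap: 0.0214
grip_force: 69.3
time_s: 18.65
eef_pos: [0.5143, -0.3949, 0.0384]
ee_rot: [[0.996, -0.084, 0.001], [-0.084, -0.996, -0.001], [0.001, 0.001, -1.0]]
ft_force: [0.4, -0.2, 0.6]
finger_gap: 0.0431
grip_force: 0.0
time_s: 19.15
eef_pos: [0.5144, -0.3954, 0.2212]
ee_rot: [[0.996, -0.084, 0.002], [-0.084, -0.996, -0.002], [0.002, 0.002, -1.0]]
ft_force: [0.5, 0.4, 0.2]
finger_gap: 0.0425
grip_force: 0.0
time_s: 19.65
eef_pos: [0.4321, -0.1933, 0.2186]
ee_rot: [[0.996, -0.086, -0.0], [-0.086, -0.996, 0.0], [-0.0, -0.0, -1.0]]
ft_force: [1.7, 0.0, -0.9]
finger_gap: 0.0429
grip_force: 0.0
time_s: 20.15
eef_pos: [0.4339, -0.0399, 0.2179]
ee_rot: [[0.997, -0.076, -0.001], [-0.076, -0.997, 0.003], [-0.002, -0.003, -1.0]]
ft_force: [0.7, 0.1, 1.1]
finger_gap: 0.0427
grip_force: 0.0
343 [135 136 137 137 138 132 108  76  68  85  95  98  99 100 100 102 103 104
 105 105 107 107 108 109 112 112 112 114 115 115 117 118 119 121 122 123
 120 105  74  48  52  73  83  84]
345 [158 164 167 170 169 160 130  95  99 126 141 144 145 145 146 147 148 150
 151 152 153 154 156 158 158 159 160 161 162 163 165 165 166 166 166 167
 162 143 102  58  49  71  80  84]
347 [176 179 180 182 179 165 135 102 108 137 155 159 157 159 158 158 158 158
 157 157 156 155 154 155 154 154 153 152 151 151 150 149 147 147 143 142
 141 126  99  70  68  78  83  84]
184 [ 46  45  44  48  62  77  80  81  85 103 125 148 163 158 134 105  86  82
  81  82  80  83  83  82]
190 [ 44  43  43  48  62  76  80  79  89 108 133 156 166 154 129 102  87  85
  84  84  84  84  83  83]
196 [ 45  44  45  46  63  78  79  80  92 115 139 162 168 151 126 102  88  83
  85  85  85  84  83  84]
200 [ 47  45  44  46  62  76  82  83  97 119 145 166 167 147 122  99  85  85
  84  85  84  85  85  83]
```

View pics/c7.png

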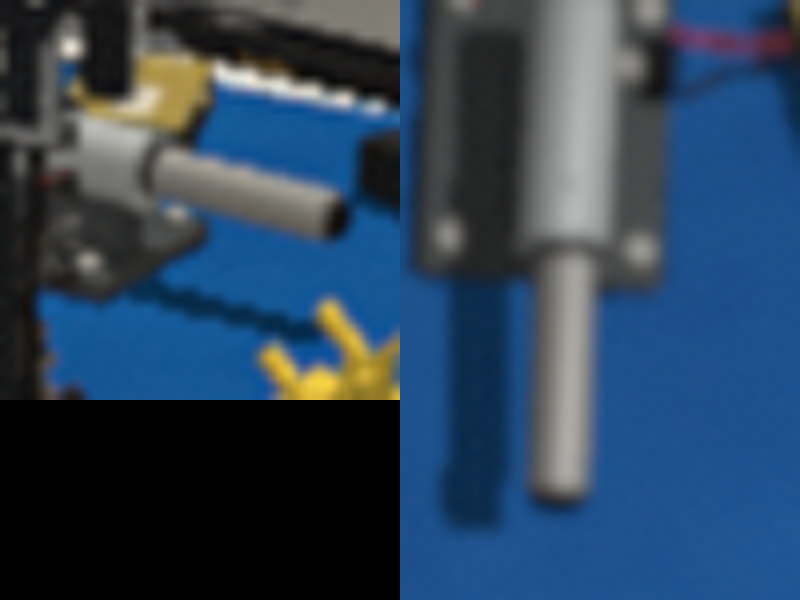

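Run:
```python
from lat import *
t=np.load("top7.npy",allow_pickle=True).item();h=np.load("side7.npy",allow_pickle=True).item();a=ax(-.084);m=np.array([.5822,-.3986,.052])
S=lambda P:((P-m)@a*1e3).round(1)
print("rim row->s",[S(pix(t,[(345.5,v)],.0725)) for v in(174.3,174.6)])
print("mark near edge s (true -2 wanted)",[S(pix(t,[(346,v)],.064)) for v in(176.5,176.75,177)])
print("plug end s (true -100 wanted)",[S(pix(t,[(344,v)],z)) for v in(208.5,209) for z in(.052,.045)])
for s in(-.104,-.1,-.096): print(s,(proj(h,m+s*a)-[260,145]+.5)*8)
for row in (184,196): print(row, [pix(t,[(u,row)],.052).round(4) for u in (345.2,)])
EE=0
```

```text
rim row->s [array([0.3]), array([-0.6])]
mark near edge s (true -2 wanted) [array([-4.4]), array([-5.2]), array([-6.])]
plug end s (true -100 wanted) [array([-102.3]), array([-101.2]), array([-103.9]), array([-102.8])]
-0.104 [[351.17149703 226.31178469]]
-0.1 [[343.5318176  224.33105853]]
-0.096 [[335.91156597 222.35552078]]
184 [array([[ 0.5567, -0.3978,  0.052 ]])]
196 [array([[ 0.519 , -0.3968,  0.052 ]])]
```

The ring sits at the mouth, with a dark band at row ~176 in the top view. The estimates say the mark is about 2.3 mm short, so I'll retrace the path, regrip and push about 2.3 mm.

```bash
python3 -m handwheel '[[[0,-0.04,0],0],[[0,-0.08,0],0],[[0,-0.12,0],0],[[0,-0.15,0],0],[[0,-0.15,0],0]]' 0; python3 -m handwheel '[[[0.01,-0.04,0],0],[[0.03,-0.08,0],0],[[0.05,-0.12,0],0],[[0.07,-0.16,0],0],[[0.08,-0.20,0],0]]'; python3 -m handwheel '[[[0,0,0],0],[[0,0,-0.03],0],[[0,0,-0.06],0],[[0,0,-0.09],0],[[0,0,-0.11],0]]'; python3 -m handwheel '[[[0,0,-0.02],0],[[0,0,-0.04],0],[[0,0,-0.06],0],[[0,0,-0.07],0],[[0,0,-0.07],0]]'; python3 -m handwheel '[[[0,0,0],0],[[0,0,0],0],[[0,0,0],0],[[0,0,0],0],[[0,0,0],0]]' -1 70
```

```text
time_s: 20.75
eef_pos: [0.4332, -0.2021, 0.2193]
ee_rot: [[0.996, -0.095, 0.003], [-0.094, -0.996, -0.006], [0.003, 0.006, -1.0]]
ft_force: [-0.1, -0.2, -0.0]
finger_gap: 0.0426
grip_force: 0.0
time_s: 21.25
eef_pos: [0.5153, -0.3963, 0.2181]
ee_rot: [[0.997, -0.083, 0.001], [-0.083, -0.997, 0.0], [0.001, -0.0, -1.0]]
ft_force: [1.1, -0.0, 0.8]
finger_gap: 0.0428
grip_force: 0.0
time_s: 21.75
eef_pos: [0.5126, -0.3935, 0.1061]
ee_rot: [[0.996, -0.085, -0.002], [-0.085, -0.996, 0.002], [-0.003, -0.002, -1.0]]
ft_force: [0.1, 0.4, 1.2]
finger_gap: 0.0427
grip_force: 0.0
time_s: 22.25
eef_pos: [0.5129, -0.3938, 0.037]
ee_rot: [[0.996, -0.085, -0.002], [-0.085, -0.996, 0.002], [-0.002, -0.002, -1.0]]
ft_force: [-1.3, -0.2, -0.7]
finger_gap: 0.0424
grip_force: 0.0
time_s: 22.75
eef_pos: [0.5143, -0.3948, 0.0388]
ee_rot: [[0.996, -0.084, 0.001], [-0.084, -0.996, -0.001], [0.001, 0.0, -1.0]]
ft_force: [-0.3, 0.5, 0.6]
finger_gap: 0.0214
grip_force: 68.3
```

```bash
python3 -m handwheel '[[[0.001,-0.0001,0],0],[[0.002,-0.0002,0],0],[[0.0024,-0.0002,0],0],[[0.0024,-0.0002,0],0],[[0.0024,-0.0002,0],0]]'; python3 -m handwheel '[[[0,0,0],0],[[0,0,0],0],[[0,0,0],0],[[0,0,0],0],[[0,0,0],0]]' 0; python3 -m handwheel '[[[0,0,0.03],0],[[0,0,0.07],0],[[0,0,0.11],0],[[0,0,0.15],0],[[0,0,0.18],0]]';python3 -m handwheel '[[[-0.02,0.04,0],0],[[-0.03,0.08,0],0],[[-0.05,0.12,0],0],[[-0.07,0.16,0],0],[[-0.08,0.20,0],0]]';python3 -m handwheel '[[[0,0.04,0],0],[[0,0.08,0],0],[[0,0.12,0],0],[[0,0.15,0],0],[[0,0.15,0],0]]'
python3 - <<'E'
from lat import *
t=grab("top");np.save("top8.npy",t,allow_pickle=True);h=grab("side");np.save("side8.npy",h,allow_pickle=True)
im=t["frame"].mean(2)
for u in(343,345,347): print(u,im[172:182,u].round().astype(int),im[202:212,u].round().astype(int))
# refined shift old->new along the tube from the plug end patch
o=np.load("top7.npy",allow_pickle=True).item()["frame"].mean(2)
c=lambda I:np.float32(I[200:215,336:354]);print("shift px top",cv2.phaseCorrelate(c(o),c(im),cv2.createHanningWindow((18,15),cv2.CV_32F)))
a=ax(-.084);m=np.array([.5822,-.3986,.052])
def prof(v0,v1,u,z):
    v=np.linspace(v0,v1,100);p=cv2.remap(np.float32(im),np.full((1,100),u,np.float32),np.float32(v)[None],cv2.INTER_LINEAR)[0];return v,p
for u in(344.,345.):
    v,p=prof(206,211,u,0);k=p.argmin();r=v[k:][np.argmax(p[k:]>(p[k]+83)/2)];print("plug row",r.round(2),((pix(t,[(u,r)],.050)-m)@a*1e3).round(1))
g0=np.load("top0.npy",allow_pickle=True).item()
for b in((222,236),(260,229),(398,200)): 
    w=lambda I:np.float32(I["frame"][b[1]-18:b[1]+18,b[0]-18:b[0]+18].mean(2)); print("bystander shift",cv2.phaseCorrelate(w(g0),w(t)))
E
```

```text
time_s: 23.25
eef_pos: [0.5159, -0.3948, 0.0382]
ee_rot: [[0.996, -0.084, -0.001], [-0.084, -0.996, 0.0], [-0.001, -0.0, -1.0]]
ft_force: [-3.2, 0.4, 1.5]
finger_gap: 0.0217
grip_force: 68.3
time_s: 23.75
eef_pos: [0.5168, -0.3949, 0.0384]
ee_rot: [[0.996, -0.084, 0.001], [-0.084, -0.996, -0.0], [0.001, 0.0, -1.0]]
ft_force: [1.0, 1.0, 0.7]
finger_gap: 0.0425
grip_force: 0.0
time_s: 24.25
eef_pos: [0.5168, -0.3956, 0.2212]
ee_rot: [[0.996, -0.084, 0.002], [-0.084, -0.996, -0.002], [0.002, 0.002, -1.0]]
ft_force: [0.6, -0.4, 0.6]
finger_gap: 0.0427
grip_force: 0.0
time_s: 24.75
eef_pos: [0.4345, -0.1935, 0.2186]
ee_rot: [[0.996, -0.086, -0.0], [-0.086, -0.996, 0.0], [-0.0, -0.0, -1.0]]
ft_force: [1.6, 0.0, -0.4]
finger_gap: 0.0428
grip_force: 0.0
time_s: 25.25
eef_pos: [0.4362, -0.0401, 0.2179]
ee_rot: [[0.997, -0.076, -0.001], [-0.076, -0.997, 0.003], [-0.002, -0.003, -1.0]]
ft_force: [0.3, -1.0, -0.9]
finger_gap: 0.0427
grip_force: 0.0
343 [138 130 102  74  77  92  99 100 101 101] [124 125 118  92  55  46  68  80  85  85]
345 [170 157 126  98 115 137 144 145 146 147] [166 167 158 125  75  49  65  80  84  85]
347 [179 164 132 106 127 150 159 158 158 159] [141 140 132 110  79  67  74  83  85  85]
shift px top ((-0.5016919874220793, -0.14919165365553066), 1.0736869423477737)
plug row 208.02 [-100.5]
plug row 208.12 [-100.6]
bystander shift ((-0.6475929373500158, 3.2888756501187917), 0.15383097492618325)
bystander shift ((0.5398615720943134, -0.03245379233791823), 0.24264859343752448)
bystander shift ((0.0556820186455802, 0.10347527798391809), 1.0046318953419908)
```

```bash
python3 -c "
from station import robot
print(robot.hand_in())"
```

```text
the job is handed in; nothing more can be done
None
```

I laid the tube in the V-rest and let go, then slid it into the stand's sleeve and handed in. By the cameras its ring mark sits about 0.5 mm short of the mouth (limit 4 mm); the judge gave no verdict, the brick and tape show no movement, and the tin was hidden by the arm in the last picture.

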